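# Slide the speakerphone between the socket blocks onto its charging mat

### The arm

A 7-joint arm with a two-finger parallel gripper is mounted at the origin on the work surface. World frame = base frame: x ahead of the robot, y to its left, z up, the work surface at z = 0. Lengths are in m, angles in rad, forces in N, time in s.
With the tool pointing down it reaches from about 0.4 to 0.85 m from the base axis. Payload 4.5 kg.
Tool frame: the origin (TCP) lies at the very end of the fingers, on their centre line; the grasp point (between the pads) lies 19 mm behind it (tcp_to_grasp is the z of the grasp point in the tool frame, in m); z points along the fingers, y is the line along which they close (so a half turn about z gives the same grasp; the last joint's range is limited). The gripper opens to 88 mm and grips with 3 to 60 N. Pads are 18 mm wide; open, the fingers measure 123 mm over their backs; the gripper's body (75 mm by 187 mm) begins 45 mm behind the grasp point.
Start: joints at [-1.203, 0.689, -0.195, 1.565, 0.157, 0.902, -0.215], TCP at [0.205, 0.591, 0.239] pointing down, gripper open.
Joint ranges: [-3.01, 3.01], [-0.46, 2.08], [-1.47, 1.51], [0.13, 2.56], [-1, 4.14], [0.04, 2.09], [-2.66, 2.66]. Speed limits (rad/s): [2.57, 2.57, 3.14, 3.14, 3.14, 3.14, 3.14].

### API

Orientations are given as a unit quaternion [x, y, z, w].
In Python, from plant import * gives the robot as it stands. The module is installed in compiled form; this text tells all that it offers.
- The arm moves only by the shell command python3 -m jog 'ROWS' [OPENING] [FORCE]. ROWS is JSON, a list that holds one entry, the list of rows, each a list of 6 numbers: the shift along the tool's x, y, z in m, then the turn, a rotation vector about the tool's x, y, z in rad. In form: [[[dx, dy, dz, ax, ay, az], ...]]. A call has 1 to 12 rows; each row shifts and turns the commanded pose from where the row before left it, along the tool's axes as they then stand; what a row does not reach is not made up. A row lasts 1/8 s, in which the tool goes at most 62.5 mm and 10.7 degrees, less where a joint would pass 70% of its speed; a pose out of reach is approached as far as the arm can. A call with a gripper value outside its range is refused whole. OPENING is the finger opening in m, from 0 to 0.0881, set as the call begins (- or left out, the last holds). The fingers move at their own pace and stop on an object; FORCE is the grip in N (left out, the last holds). Time passes only in rows, so rows that do not move let the fingers close. It gives the time, the measured TCP pose, the force, the opening and the grip force at its end, in the units of the state.
- get_state(): the state, without advancing time (a new reading comes with each control period).
- snapshot(name): name is "side" or "top"; returns a dict with "frame" (384x512x3 uint8, red, green, blue), "mtx" (3x3 intrinsics, pixels), "xyz" and "orientation" of the camera in the world. Camera axes: x right, y down, z forward; pixel columns grow to the right and rows downward; lengths in m; the calibration is good to about 2 mm. A picture is of the moment at which its call begins. There is no depth.
- finish_job(): hands the job in; it is judged then, once.
The state is a dict: "clock": time; "q": joint angles; "qd": joint speeds; "joint_torque": joint torques, N m; "tool_pos": TCP position; "eef_rot": TCP orientation; "contact_force": force on the tool from outside, world axes, zero at the start; "moment": the same for the moment, N m; "opening": opening from 0.0 (shut) to 1.0 (fully open); "finger_force": force on a finger pad.
Only numpy, scipy, OpenCV 4.12 (cv2) and the standard library are available. Lean on these libraries where they do the work, as an engineer would, in place of code of your own. Each camera call takes 0.05 s, during which the arm holds its last target. There are 200 camera calls.

### The job

Push the square black speakerphone along the table, through the gap between the two socket blocks, until it sits fully and squarely on the grey charging mat on the other side, then move clear of it. Only push it: do not lift, carry or tip it. Leave the handset, the stapler and the mug where they are.

Things in the scene. Friction and masses are not known exactly. Their poses are not given: they have to be found in the camera images.
- speakerphone: Loose black square box 90 x 90 mm, 34 mm high, edges rounded by 7 mm, round grey-rimmed grille on top; 0.25 to 0.5 kg; slides with ordinary friction and stops when not pushed. Origin: centre of its underside; x and y along its sides. Starts on the entry side of the gap, up to 45 mm off the gap's centre line and up to 0.3 rad from square to it.
- station: Two fixed aluminium socket blocks with black tops. Origin on the table midway between them; x points level through the gap from the entry side to the mat, y across the gap. Each block is 56 mm along x, 70 mm along y, 44 mm high, edges rounded 6 mm, centred at y = +84 or -84 mm: the gap is 98 mm wide, from x = -28 to +28 mm.
- mat (a point): Centre of the square grey charging mat, at table level, 145 mm along the station's x axis from its origin. The mat is fixed, 130 x 130 mm, dark-edged, square to the station and flush with the table (no step to climb).
- handset: Bystander: loose grey cordless telephone handset lying flat, 145 mm (x) x 48 mm (y) x 24 mm high, origin at the centre of its underside; beside the mat on the station's +y side.
- stapler: Bystander: loose black stapler with a steel arm, 130 mm (x) x 36 mm (y), 66 mm high, origin at the centre of its underside; beyond the block on the station's -y side.
- mug: Bystander: loose white mug, rim radius 40 mm, 92 mm high, handle at its +y, origin at the centre of its underside; beside the mat on the station's -y side.
There are look-alikes about, which are no part of the job. Leave any green or purple look-alike of the speakerphone alone.

How it is judged:
On the way:
1. the speakerphone passes through the gap between the blocks, flat on the table (x of speakerphone in the frame of station between -0.03 and 0.03 m and y of speakerphone in the frame of station between -0.012 and 0.012 m and height (world z) of speakerphone below 0.008 m), for 0.05 s.
At the end, for the whole second after the job is handed in: The speakerphone lies flat and at rest on the mat: its centre within 20 mm of the mat's centre along and across, its sides within 0.25 rad of square to the mat (x of speakerphone in the frame of station between 0.125 and 0.165 m and y of speakerphone in the frame of station between -0.02 and 0.02 m and (angle between the x axis of speakerphone and the x axis of station, either way round below 0.25 rad or angle between the x axis of speakerphone and the y axis of station, either way round below 0.25 rad) and height (world z) of speakerphone below 0.005 m and angle between speakerphone's own z axis and vertical below 0.05 rad and linear speed of speakerphone below 0.01 m/s); the robot touches nothing.
It fails at once if the speakerphone is lifted or carried (more than 12 mm off the table) (height (world z) of speakerphone above 0.012 m).
It fails at once if the speakerphone is tipped by more than 0.2 rad (angle between speakerphone's own z axis and vertical above 0.2 rad).
It fails at once if the handset is moved by more than 15 mm or tipped over (distance of handset from where it was at the start of the episode above 0.015 m or angle between handset's own z axis and vertical above 0.3 rad).
It fails at once if the stapler is moved by more than 15 mm or tipped over (distance of stapler from where it was at the start of the episode above 0.015 m or angle between stapler's own z axis and vertical above 0.3 rad).
It fails at once if the mug is moved by more than 15 mm or tipped over (distance of mug from where it was at the start of the episode above 0.015 m or angle between mug's own z axis and vertical above 0.3 rad).
It also fails if it takes over 72 s, if anything falls off the work surface, if the arm or the gripper's body presses on something with over 40 N, if the wrist force passes 120 N, or if a joint passes its speed limit or range.

## Working session

There is one attempt and no reset: what is moved stays moved. The work goes in short steps, Python scripts to look and compute and a shell command to move; the robot and the scene stay as the last step left them, time stands still between calls to the robot, and variables do not carry over. Pictures are saved under pics/ and viewed, at most 10 in all, crops included, and the job is handed in when it is done.

```bash
mkdir -p pics
python3 - <<'E'
from plant import *
import cv2
s=get_state();print({k:s[k] for k in('clock','tool_pos','eef_rot','opening','contact_force')})
for n in('top','side'):
    d=snapshot(n);cv2.imwrite(f'pics/{n}0.png',d['frame'][:,:,::-1]);print(n,d['mtx'],d['xyz'],d['orientation'])
E
```

```text
{'clock': 0.0, 'tool_pos': array([0.2045778 , 0.58989159, 0.23791608]), 'eef_rot': array([ 1.66043074e-01,  9.86118068e-01, -9.20301790e-04, -8.76101954e-05]), 'opening': 0.9991410712606368, 'contact_force': array([-0.25896333,  0.50046768, -0.34369105])}
top [[357.5637892    0.         246.77823331]
 [  0.         357.5637892  191.20148914]
 [  0.           0.           1.        ]] [ 0.43477899 -0.10225149  0.96755508] [ 0.71089395 -0.69840942  0.06410677 -0.05238699]
side [[439.70468325   0.         262.71611155]
 [  0.         439.70468325 189.54848504]
 [  0.           0.           1.        ]] [ 0.39655578 -1.08616089  0.65342917] [ 0.86996555 -0.07609268  0.04116922 -0.48546364]
```

View pics/top0.png

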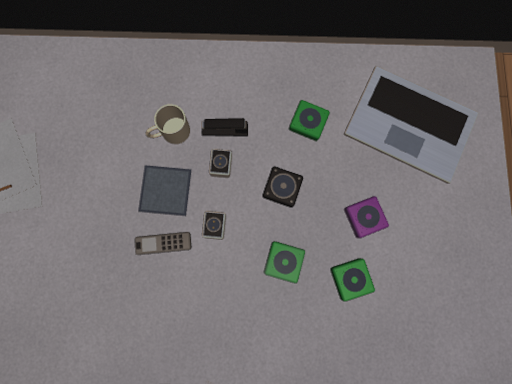

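View pics/side0.png

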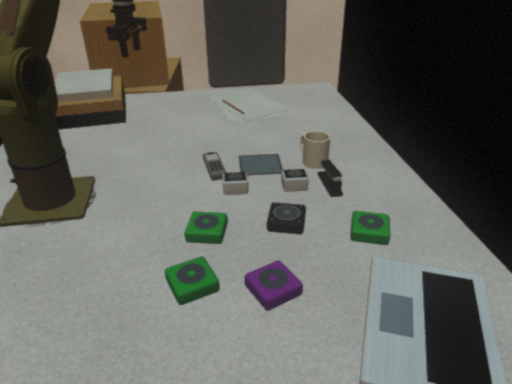

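The top view shows the speakerphone at (283,187), the blocks at (220,163) and (214,225), and the mat at (165,190). The handset is at (163,243), the mug at (172,125), and the stapler at (225,128). Green and purple decoys lie at (285,262), (310,120), (367,217) and (353,280).

```bash
cat > h.py <<'E'
from plant import *
import cv2, numpy as np
from scipy.spatial.transform import Rotation as R
def ray(d,uv,z):
    v=R.from_quat(d['orientation']).apply(np.linalg.inv(d['mtx'])@[uv[0],uv[1],1]); c=np.array(d['xyz'])
    return (c+v*(z-c[2])/v[2])[:2]
def rect(d,mask,box,z):
    m=np.zeros_like(mask);x0,y0,x1,y1=box;m[y0:y1,x0:x1]=mask[y0:y1,x0:x1]
    m=cv2.morphologyEx(m,cv2.MORPH_CLOSE,np.ones((5,5)))
    c=max(cv2.findContours(m,cv2.RETR_EXTERNAL,cv2.CHAIN_APPROX_NONE)[0],key=cv2.contourArea)
    p=np.array([ray(d,q[0],z) for q in c])*1000
    (cx,cy),(w,h),a=cv2.minAreaRect(p.astype(np.float32)); return np.round([cx,cy,w,h,a],1)
E
python3 - <<'E'
from h import *
d=snapshot('top');f=d['frame'];g=f.max(2)
print('cols',f[190,165],f[187,268],f[163,220],f[152,212],f[200,220],f[155,220],f[176,219])
dark=(g<70).astype(np.uint8)*255; vd=(g<50).astype(np.uint8)*255
print('mat',rect(d,dark,(135,160,195,220),0))
for n,z in(('z34',.034),('z20',.017)): print('phone',n,rect(d,vd,(255,160,310,215),z))
print('b-',rect(d,vd,(206,144,236,184),.044));print('b+',rect(d,vd,(199,205,230,245),.044))
for n,b in (('handset',(130,228,195,258)),('stapler',(197,112,252,140)),): print(n,rect(d,dark,b,.012 if n[0]=='h' else .05))
print('mug',ray(d,(171,120),.092), 'green',ray(d,(285,262),.034),ray(d,(310,120),.034))
cv2.imwrite('pics/crop.png',cv2.resize(f[95:265,125:325,::-1],None,fx=4,fy=3.5,interpolation=cv2.INTER_CUBIC)[:600])
E
```

```text
cols [76 79 85] [41 38 35] [85 74 57] [94 92 86] [135 131 133] [84 79 78] [76 69 64]
mat [595.6 106.7 127.1 126.6  85.4]
phone z34 [ 605.3 -211.4   85.4   89.8   71.5]
phone z20 [ 608.4 -213.4   86.9   91.5   71.5]
b- [686.7 -45.5  44.2  22.5  79.6]
b+ [484.7 -30.   42.2  23.1  83.9]
handset [456.9  79.4  40.8  54.7   5.4]
stapler [762.3 -53.9  47.7 120.4   1.3]
mug [0.76150171 0.08117463] green [ 0.40794484 -0.21763662] [ 0.79190245 -0.28695615]
```

View pics/crop.png

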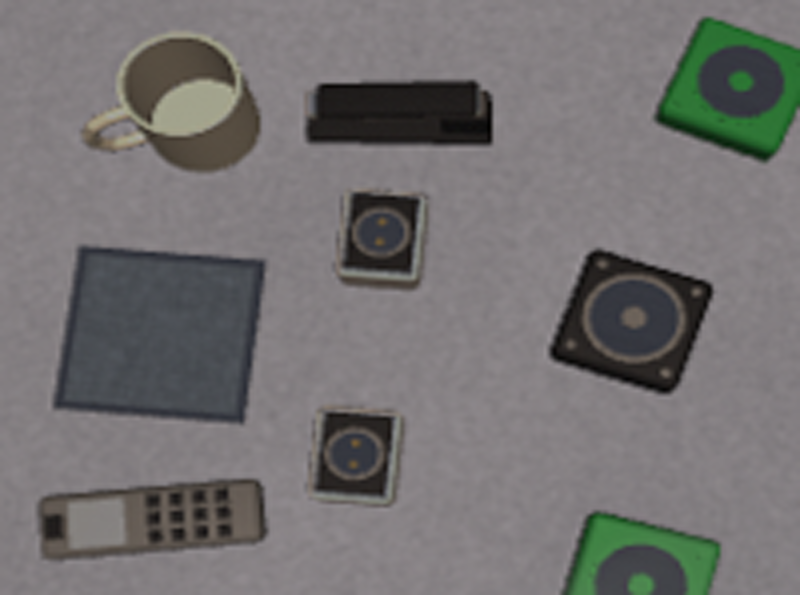

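The crop shows the mat, both blocks with socket circles at crop (381,233) and (353,454), and the phone grille centre at crop (634,317).

```bash
cat >> h.py <<'E'
def station(): 
    th=ST[2];return np.array(ST[:2]),np.array([[np.cos(th),np.sin(th)],[-np.sin(th),np.cos(th)]])
E
python3 - <<'E'
from h import *
d=snapshot('top');P=lambda x,y,z:ray(d,(125+(x-1.5)/4,95+(y-1.25)/3.5),z)*1000
m=P(381,233,.044);p=P(353,454,.044);print(m,p,(m+p)/2,np.linalg.norm(m-p),'dir from blocks',np.degrees(np.arctan2(*(p-m)[::-1]))-90)
print('phone',P(634,317,.034))
c=[P(*q,0) for q in((80,248),(264,261),(242,422),(55,407))];print('mat',np.mean(c,0),c)
mid=(m+p)/2;v=np.mean(c,0)-mid;print(np.linalg.norm(v),np.degrees(np.arctan2(v[1],v[0])))
E
```

```text
[667.88919161 -43.69662311] [500.44460892 -30.47284838] [584.16690026 -37.08473575] 167.96593848071888 dir from blocks 85.48449299092732
phone [ 608.3118665  -212.90873733]
mat [595.0810791  107.33365232] [array([662.5131505 , 166.30441707]), array([654.59287803,  39.17302772]), array([526.93813684,  48.66417134]), array([536.28015102, 175.19299314])]
144.83021131663318 85.67818229272876
```

Two finite measurements agree: station origin (584.2, -37.1) mm, yaw 85.5°; the phone is at station (-173, -38), -14°. My plan is to square the tool, push the phone sideways with two fingers to y=0, then push it through from behind.

```bash
echo 'ST=(.5842,-.0371,np.radians(85.5))
def tool():
    s=get_state();O,M=station();t=R.from_quat(s["eef_rot"]);e=t.as_matrix();p=s["tool_pos"]
    print("t",round(s["clock"],2),"station mm",np.round(M@(p[:2]-O)*1000,1),"z",round(p[2]*1000,1),"toolx st",np.round(M@e[:2,0],3),"tooly",np.round(M@e[:2,1],3),"z",np.round(e[:,2],3),"F",np.round(s["contact_force"],1))
def phone(box):
    O,M=station();d=snapshot("top");g=d["frame"].max(2);r=rect(d,(g<50).astype(np.uint8)*255,box,.034)
    return d,np.round(M@(r[:2]/1000-O)*1000,1),r[2:4],(r[4]-85.5+45)%90-45' >> h.py
python3 -m jog '[[[0,0,0,0,0,-0.128],[0,0,0,0,0,-0.127],[-0.034,-0.048,0,0,0,0],[-0.034,-0.048,0,0,0,0],[-0.034,-0.048,0,0,0,0],[-0.034,-0.048,0,0,0,0],[-0.034,-0.048,0,0,0,0],[-0.034,-0.048,0,0,0,0],[-0.034,-0.048,0,0,0,0],[-0.034,-0.048,0,0,0,0],[-0.034,-0.048,0,0,0,0],[-0.034,-0.048,0,0,0,0]]]' 0.04; python3 -c "from h import *;tool()"
```

```text
clock: 1.7
tool_pos: [0.5068, 0.0836, 0.2388]
eef_rot: [0.039, 0.999, 0.0, 0.0]
contact_force: [0.5, 1.0, -0.1]
opening: 0.452
finger_force: 0.0
t 1.7 station mm [114.2  86.7] z 238.8 toolx st [0. 1.] tooly [ 1. -0.] z [ 0.  0. -1.] F [ 0.5  1.  -0.1]
```

```bash
python3 -m jog '[[[-0.035,-0.048,0,0,0,0],[-0.035,-0.048,0,0,0,0],[-0.035,-0.048,0,0,0,0],[-0.035,-0.048,0,0,0,0],[-0.035,-0.048,0,0,0,0],[-0.037,-0.047,0,0,0,0],[0,0,0.05,0,0,0],[0,0,0.05,0,0,0],[0,0,0,0,0,0]]]'
python3 - <<'E'
from h import *
tool();d=snapshot('side');cv2.imwrite('pics/s1.png',d['frame'][100:300,130:430,::-1].repeat(2,0).repeat(2,1))
E
```

```text
clock: 2.82
tool_pos: [0.6911, -0.2169, 0.1339]
eef_rot: [0.039, 0.999, 0.001, -0.005]
contact_force: [-0.6, 0.3, 0.8]
opening: 0.455
finger_force: 0.0
t 2.83 station mm [-170.9 -120.7] z 133.9 toolx st [-0.  1.] tooly [1. 0.] z [-0.01   0.002 -1.   ] F [-0.6  0.3  0.8]
```

View pics/s1.png

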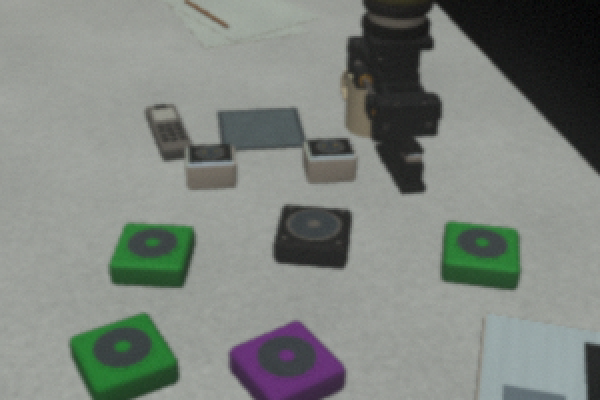

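The side view shows the gripper hovering between the phone (crop 313,235) and the green decoy (480,255). The way down is clear.

```bash
python3 -m jog '[[[-0.003,-0.002,0.04,0,0,0],[0,0,0.04,0,0,0],[0,0,0.03,0,0,0],[0,0,0.01,0,0,0],[0,0,0,0,0,0],[0,0,0,0,0,0]]]'; python3 -c "from h import *;tool()"
```

```text
clock: 3.62
tool_pos: [0.6993, -0.2201, 0.0212]
eef_rot: [0.04, 0.999, -0.0, 0.002]
contact_force: [-0.9, 0.2, 1.4]
opening: 0.452
finger_force: 0.0
t 3.62 station mm [-173.5 -129.1] z 21.2 toolx st [0.001 1.   ] tooly [ 1.    -0.001] z [ 0.004 -0.001 -1.   ] F [-0.9  0.2  1.4]
```

```bash
python3 -m jog '[[[0.01,0,0.009,0,0,0],[0.01,0,0,0,0,0],[0.006,0,0,0,0,0],[0.005,0,0,0,0,0],[0.005,0,0,0,0,0],[0.005,0,0,0,0,0],[0.005,0,0,0,0,0],[0.005,0,0,0,0,0],[0.005,0,0,0,0,0],[0.005,0,0,0,0,0],[0,0,0,0,0,0]]]'
python3 - <<'E'
from h import *
tool();d,*r=phone((235,140,310,235));print(r)
cv2.imwrite('pics/t2.png',d['frame'][110:270,180:380,::-1].repeat(3,0).repeat(3,1))
E
```

```text
clock: 5.0
tool_pos: [0.6359, -0.2153, 0.0097]
eef_rot: [0.039, 0.999, -0.0, -0.001]
contact_force: [1.6, 0.9, 1.6]
opening: 0.453
finger_force: 0.6
t 5.0 station mm [-173.6  -65.5] z 9.7 toolx st [0. 1.] tooly [ 1. -0.] z [-0.001 -0.    -1.   ] F [1.6 0.9 1.6]
[array([-182.6,  -36.7]), array([254. , 124.2]), np.float64(5.5)]
```

View pics/t2.png

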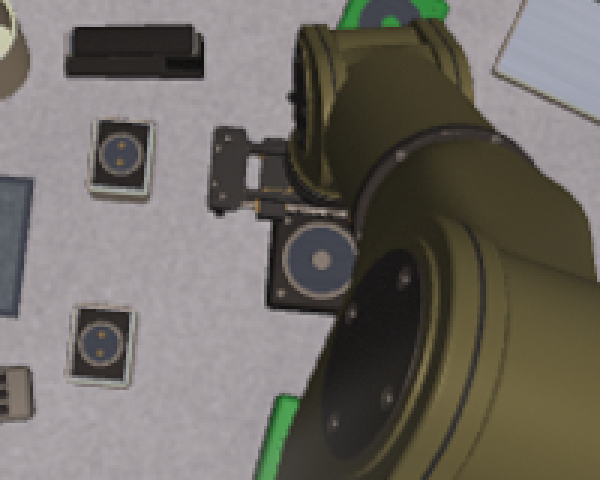

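The phone now looks square in the view, with the grille centre at crop (321,261), or px (286.7,196.7). The arm hides part of it.

```bash
python3 -c "
from h import *
d=snapshot('top');O,M=station();P=lambda x,y:np.round(M@(ray(d,(180+(x-1)/3,110+(y-1)/3),.034)-O)*1000,1)
print('centre',P(321,261),'left edge',P(272,222),P(267,305),'bottom',P(333,311))"
```

```text
centre [-185.1   -8. ] left edge [-139.1  -38.7] [-141.    35.4] bottom [-199.    35.1]
```

```bash
python3 -m jog '[[[0.004,0,0,0,0,0],[0.004,0,0,0,0,0],[0,0,0,0,0,0],[-0.02,0,0,0,0,0],[-0.02,0,0,0,0,0],[0,0,-0.05,0,0,0],[0,0,-0.05,0,0,0],[-0.03,-0.05,0,0,0,0],[-0.03,-0.05,0,0,0,0],[0,-0.05,0,0,0,0],[0,0,0,0,0,0]]]'
python3 - <<'E'
from h import *
tool();d,*r=phone((235,140,315,235));print(r)
cv2.imwrite('pics/t3.png',d['frame'][110:270,180:380,::-1].repeat(3,0).repeat(3,1))
E
```

```text
clock: 6.48
tool_pos: [0.713, -0.379, 0.1083]
eef_rot: [0.043, 0.999, -0.002, -0.002]
contact_force: [0.7, 0.0, -0.4]
opening: 0.456
finger_force: 0.0
t 6.47 station mm [-330.8 -155.3] z 108.3 toolx st [0.008 1.   ] tooly [ 1.    -0.008] z [-0.004 -0.005 -1.   ] F [ 0.7  0.  -0.4]
[array([-183.4,    0.9]), array([87.4, 88.2]), np.float64(-0.09999999999999432)]
```

View pics/t3.png

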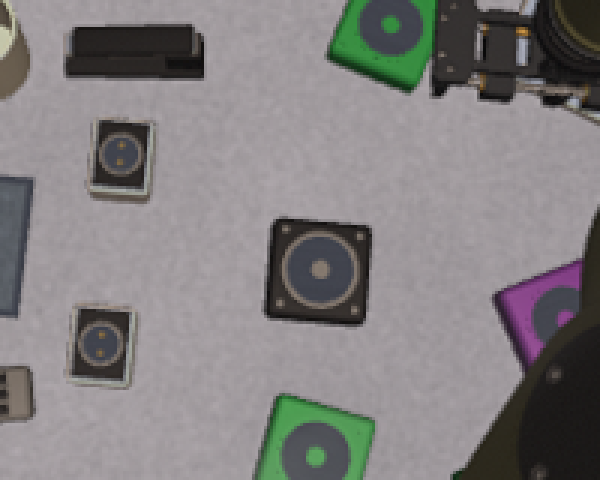

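The phone is square at station (-183, +1). Next I go behind it and turn the tool by 90°.

```bash
python3 -c "
from h import *
print(np.round(get_state()['q'],2))"; python3 -m jog '[[[0.052,0.022,0,0,0,0],[0.052,0.022,0,0,0,0],[0.05,0.02,0,0,0,0],[0,0,0,0,0,0.174],[0,0,0,0,0,0.174],[0,0,0,0,0,0.174],[0,0,0,0,0,0.174],[0,0,0,0,0,0.174],[0,0,0,0,0,0]]]';python3 -c "
from h import *
tool();print(np.round(get_state()['q'],2))"
```

```text
[ 0.54  1.12 -0.34  0.95  0.34  1.12  1.72]
clock: 7.65
tool_pos: [0.5678, -0.2936, 0.1097]
eef_rot: [0.455, 0.89, 0.0, -0.001]
contact_force: [-0.1, 0.1, -0.3]
opening: 0.455
finger_force: 0.0
t 7.65 station mm [-257.    -3.8] z 109.7 toolx st [0.762 0.648] tooly [ 0.648 -0.762] z [-0.001  0.001 -1.   ] F [-0.1  0.1 -0.3]
[ 0.45  0.87 -0.09  1.62  0.11  0.66  0.93]
```

```bash
python3 -m jog '[[[0,0,0,0,0,0.176],[0,0,0,0,0,0.176],[0,0,0,0,0,0.176],[0,0,0,0,0,0.176],[-0.011,-0.005,0,0,0,0],[0,0,0.04,0,0,0],[0,0,0.04,0,0,0],[0,0,0.018,0,0,0],[0,0,0,0,0,0],[0,0,0,0,0,0]]]';python3 -c "
from h import *
tool();d,*r=phone((235,140,315,235));print(r)"
```

```text
clock: 8.9
tool_pos: [0.5631, -0.3071, 0.013]
eef_rot: [0.735, 0.678, 0.0, 0.001]
contact_force: [-0.6, -0.6, 0.4]
opening: 0.454
finger_force: 0.0
t 8.9 station mm [-2.708e+02 -1.000e-01] z 13.0 toolx st [ 1.    -0.003] tooly [-0.003 -1.   ] z [ 0.002 -0.001 -1.   ] F [-0.6 -0.6  0.4]
[array([-199.7,   22.3]), array([119.9, 131. ]), np.float64(0.09999999999999432)]
```

```bash
python3 -m jog '[[[0.01,0,0.002,0,0,0],[0.01,0,0,0,0,0],[0.006,0,0,0,0,0],[0.006,0,0,0,0,0],[0.008,0,0,0,0,0],[0.008,0,0,0,0,0],[0.008,0,0,0,0,0],[0.008,0,0,0,0,0],[0.008,0,0,0,0,0],[0.008,0,0,0,0,0],[0.008,0,0,0,0,0],[0.008,0,0,0,0,0]]]' >/dev/null; python3 -m jog '[[[0.008,0,0,0,0,0],[0.008,0,0,0,0,0],[0.008,0,0,0,0,0],[0.006,0,0,0,0,0],[0.004,0,0,0,0,0],[0,0,0,0,0,0]]]'
python3 - <<'E'
from h import *
tool();d,*r=phone((235,140,280,230));print(r)
cv2.imwrite('pics/t4.png',d['frame'][110:270,180:380,::-1].repeat(3,0).repeat(3,1))
E
```

```text
clock: 11.2
tool_pos: [0.5729, -0.1755, 0.0094]
eef_rot: [0.735, 0.678, 0.0, -0.001]
contact_force: [1.0, -1.4, -0.4]
opening: 0.456
finger_force: 0.8
t 11.2 station mm [-138.8    0.4] z 9.4 toolx st [ 1.    -0.003] tooly [-0.003 -1.   ] z [-0.     0.002 -1.   ] F [ 1.  -1.4 -0.4]
[array([-100. ,  -89.4]), array([ 41.7, 122.5]), np.float64(12.099999999999994)]
```

View pics/t4.png

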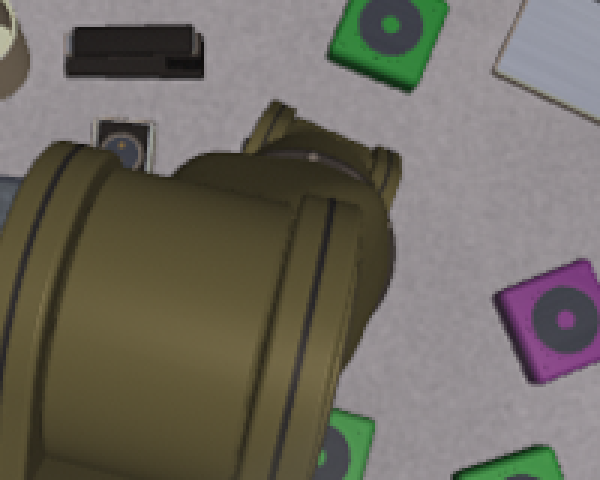

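The top view is blocked by the arm, so I use the side camera.

Run:
```python
from h import *
d=snapshot('side');cv2.imwrite('pics/s5.png',cv2.resize(d['frame'][120:270,180:380,::-1],None,fx=4,fy=4))
```

```text
(no output)
```

View pics/s5.png

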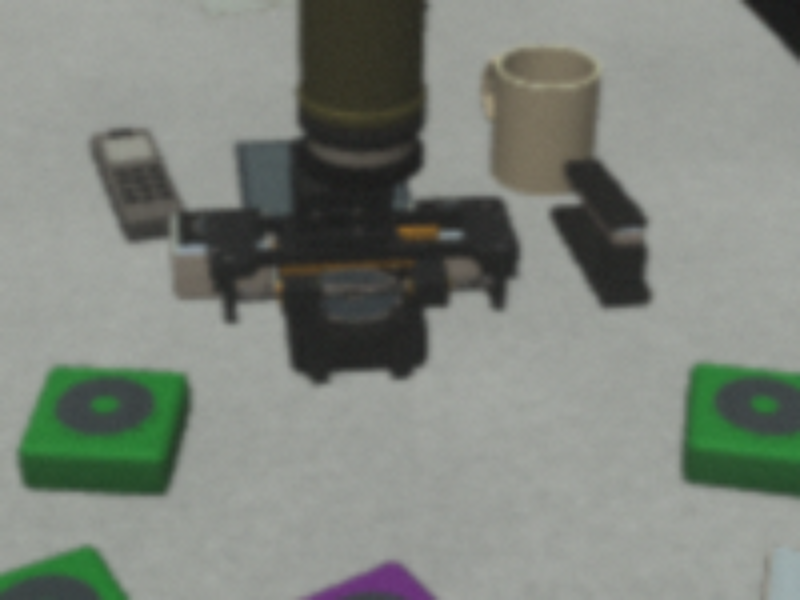

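The phone's rear face spans crop x=290–427, and the fingertips at 320 and 402 are centred on it. I check that against the station line.

Run:
```python
from h import *
d=snapshot('side');O,M=station()
for u,v,z in((290,350,.012),(427,350,.012),(320,380,.009),(402,376,.009)): print(np.round(M@(ray(d,(180+u/4,120+v/4),z)-O)*1000,1))
```

```text
[-112.    42.8]
[-120.7  -45.9]
[-143.5   26.1]
[-144.2  -26.5]
```

```bash
python3 -m jog '[[[0.006,-0.0002,0,0,0,0],[0.008,-0.0002,0,0,0,0],[0.008,-0.0002,0,0,0,0],[0.008,-0.0002,0,0,0,0],[0.008,-0.0002,0,0,0,0],[0.008,0,0,0,0,0],[0.008,0,0,0,0,0]]]'; python3 -c "from h import *;tool()"; python3 -m jog '[[[0.006,0,0,0,0,0],[0.006,0,0,0,0,0],[0.006,0,0,0,0,0],[0.006,0,0,0,0,0],[0.006,0,0,0,0,0],[0.006,0,0,0,0,0]]]'
python3 - <<'E'
from h import *
tool();d=snapshot('side');cv2.imwrite('pics/s6.png',cv2.resize(d['frame'][120:250,200:360,::-1],None,fx=4,fy=4))
E
```

```text
clock: 12.22
tool_pos: [0.5763, -0.1223, 0.0097]
eef_rot: [0.735, 0.678, 0.0, -0.0]
contact_force: [0.4, -2.1, -1.5]
opening: 0.457
finger_force: 0.9
t 12.22 station mm [-85.6   1.2] z 9.7 toolx st [ 1.    -0.003] tooly [-0.003 -1.   ] z [-0.  0. -1.] F [ 0.4 -2.1 -1.5]
clock: 12.98
tool_pos: [0.5793, -0.0866, 0.0097]
eef_rot: [0.735, 0.678, 0.0, -0.0]
contact_force: [-0.4, -1.3, -0.7]
opening: 0.457
finger_force: 0.9
t 12.97 station mm [-49.8   1. ] z 9.7 toolx st [ 1.    -0.003] tooly [-0.003 -1.   ] z [ 0.  0. -1.] F [-0.4 -1.3 -0.7]
```

View pics/s6.png

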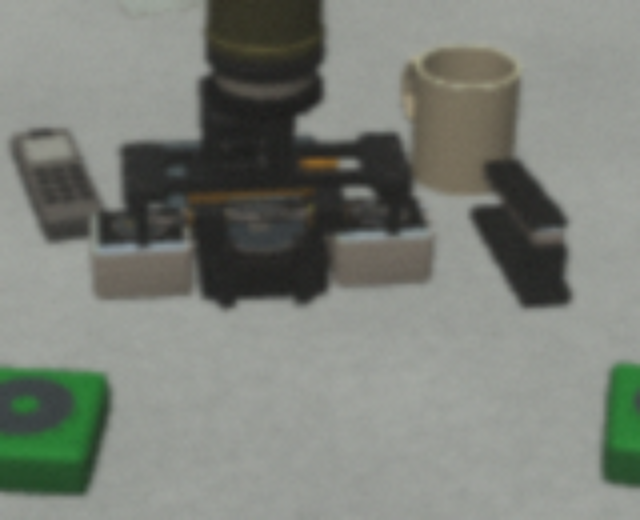

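The phone sits inside the gap with daylight both sides (crop columns about 195 and 329), and forces are low. I carry on.

```bash
python3 -m jog '[[[0.008,0,0,0,0,0],[0.008,0,0,0,0,0],[0.008,0,0,0,0,0],[0.008,0,0,0,0,0],[0.008,0,0,0,0,0],[0.008,0,0,0,0,0],[0.008,0,0,0,0,0],[0.008,0,0,0,0,0]]]'; python3 -c "from h import *;tool()"; python3 -m jog '[[[0.008,0,0,0,0,0],[0.008,0,0,0,0,0],[0.008,0,0,0,0,0],[0.008,0,0,0,0,0],[0.008,0,0,0,0,0],[0.008,0,0,0,0,0],[0.008,0,0,0,0,0],[0.006,0,0,0,0,0],[0.004,0,0,0,0,0],[0.003,0,0,0,0,0],[0,0,0,0,0,0],[0,0,0,0,0,0]]]'
python3 - <<'E'
from h import *
tool();d=snapshot('side');cv2.imwrite('pics/s7.png',cv2.resize(d['frame'][110:240,200:360,::-1],None,fx=4,fy=4))
E
```

```text
clock: 14.02
tool_pos: [0.5846, -0.0228, 0.0098]
eef_rot: [0.736, 0.678, 0.0, 0.0]
contact_force: [-0.5, -3.8, 0.1]
opening: 0.452
finger_force: 1.5
t 14.03 station mm [14.3  0.7] z 9.8 toolx st [ 1.    -0.004] tooly [-0.004 -1.   ] z [ 0. -0. -1.] F [-0.5 -3.8  0.1]
clock: 15.52
tool_pos: [0.5902, 0.046, 0.0096]
eef_rot: [0.735, 0.678, 0.0, -0.0]
contact_force: [-0.2, -2.0, 2.1]
opening: 0.456
finger_force: 1.0
t 15.53 station mm [83.3  0.6] z 9.6 toolx st [ 1.    -0.003] tooly [-0.003 -1.   ] z [ 0.     0.001 -1.   ] F [-0.2 -2.   2.1]
```

View pics/s7.png

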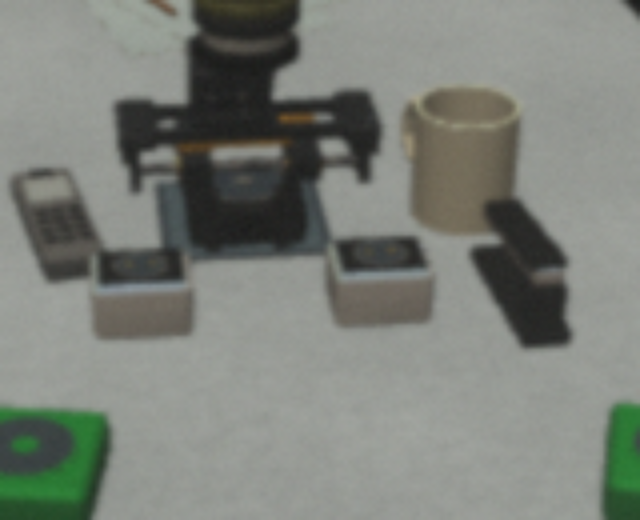

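The phone is on the mat, behind the gap, with nothing else disturbed. I nudge it 4 mm further, back off, rise and measure.

```bash
python3 -m jog '[[[0.002,0,0,0,0,0],[0.002,0,0,0,0,0],[0,0,0,0,0,0],[-0.015,0,0,0,0,0],[-0.02,0,0,0,0,0],[0,0,-0.05,0,0,0],[0,0,-0.05,0,0,0],[0,0,-0.05,0,0,0],[-0.06,0,0,0,0,0],[-0.06,0,0,0,0,0],[-0.06,0,0,0,0,0],[-0.06,0,0,0,0,0]]]' >/dev/null; python3 -m jog '[[[-0.06,0,0,0,0,0],[-0.06,0,0,0,0,0],[-0.06,0,0,0,0,0],[-0.04,0,0,0,0,0],[0,0,0,0,0,0],[0,0,0,0,0,0]]]' >/dev/null
python3 - <<'E'
from h import *
tool();print(phone((140,165,190,215))[1:])
d=snapshot('side');g=d['frame'].max(2);O,M=station()
r=rect(d,(g<50).astype(np.uint8)*255,(240,135,282,175),.017);print('side',np.round(M@(r[:2]/1000-O)*1000),r[2:])
E
```

```text
t 17.82 station mm [-407.5    2.9] z 159.2 toolx st [ 1.    -0.004] tooly [-0.004 -1.   ] z [-0.     0.002 -1.   ] F [-0.2  0.4  1.1]
(array([140.1,   1.2]), array([91.1, 89.8]), np.float64(-0.20000000000000284))
side [183. -15.] [263.8 110.   78. ]
```

The phone measures (140, 1) mm, -0.2°, with the full 90 mm outline visible. That is well inside tolerance and the arm is clear, so I hand in.

```bash
python3 -c "
from plant import *
print(finish_job())"
```

```text
the job is handed in; nothing more can be done
None
```

The speakerphone went through the gap and sits square on the mat, measured about 5 mm short of the mat's centre along the gap, 1 mm off across it and 0.2° off square; the arm is clear, the job was handed in at about 18 s, and no verdict was returned.

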